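# Close the two-flap tea box

### The job

Close the wooden tea box, the larger of the two wooden boxes, which has two flaps standing open: first fold its narrow flap down flat into the mouth, then fold its wide flap down flat over it. Leave the lid of the smaller wooden box standing as it is.

Things in the scene. Friction and masses are not known exactly. Their poses are not given: they have to be found in the camera images.
- tea_box: Larger wooden box of tea sachets, open at the top, fixed to the shelf at any yaw: 160 mm along its x, 140 mm along its y, 75 mm high, walls 8 mm. Origin at the centre of its underside, z up. The narrow flap is hinged along its +y side, the wide flap along its -y side; both hinge lines run along the box's x.
- narrow_flap (a joint): Angle (rad) of the narrow flap: board 140 mm along the hinge, 60 mm to its free edge, 6 mm thick. Hinge line at box y = +62, z = 75 mm, in its upper (outer) face. 0 = closed, flat in the mouth, upper face level with the rim, free edge at y = +2 mm; pi/2 = upright; more leans outwards (stop 2.0). Starts at 1.3 to 1.75. Stiff: stays where left, turns at about 0.1 N m.
- wide_flap (a joint): Angle (rad) of the wide flap: board 160 mm along the hinge, 100 mm to its free edge, 7 mm thick. Hinge line at box y = -70, z = 75.5 mm, in its under (inner) face. 0 = closed, flat on the rim, upper face at z = 82.5 mm, free edge at y = +30 mm; pi/2 = upright; more leans outwards (stop 2.0). Starts at 1.4 to 1.75. Stiff: stays where left, turns at about 0.1 N m.
- small_lid_edge (a point): Middle of the free edge of the single lid (100 mm by 88 mm, 7 mm thick) of the smaller wooden box (100 by 90 mm, 60 mm high), which stands nearly upright on a stiff hinge, its edge about 150 mm above the shelf. To be left alone.
There are look-alikes about, which are no part of the job. Leave any blue or green look-alike of the tea_box alone.

How it is judged:
On the way, in this order (a step that is already met when the one before it is completed fails the run):
1. the narrow flap lies flat (within 10 degrees) while the wide flap is still open (above 45 degrees) (value of joint narrow_flap below 0.175 rad and value of joint wide_flap above 0.785 rad), for 0.2 s.
2. then the wide flap lies flat (within 10 degrees) over the narrow flap (value of joint each of narrow_flap, wide_flap below 0.175 rad), for 0.2 s.
At the end, for the whole second after the job is handed in: Both flaps of the tea box lie closed, each within 10 degrees (0.175 rad) of flat and at rest, the narrow one folded down first and the wide one over it (all of step 2 and velocity of joint narrow_flap between -0.1 and 0.1 rad/s and velocity of joint wide_flap between -0.1 and 0.1 rad/s); the robot touches nothing.
It fails at once if the wide flap is folded down (below 30 degrees) while the narrow flap is still up (above 20 degrees) (value of joint wide_flap below 0.52 rad and value of joint narrow_flap above 0.35 rad).
It fails at once if the lid of the smaller box is moved by more than 20 mm (distance of small_lid_edge from where it was at the start of the episode above 0.02 m).
It also fails if it takes over 42 s, if anything falls off the work surface, if the arm or the gripper's body presses on something with over 40 N, if the wrist force passes 120 N, or if a joint passes its speed limit or range.

### The arm

A 6-joint arm with a two-finger parallel gripper is mounted at the origin on the work surface. World frame = base frame: x ahead of the robot, y to its left, z up, the work surface at z = 0. Lengths are in m, angles in rad, forces in N, time in s.
With the tool pointing down it reaches from about 0.4 to 0.925 m from the base axis. Payload 12.5 kg.
Tool frame: the origin (TCP) lies midway between the tips of the shut fingers; the grasp point (between the pads) lies 19 mm behind it; y points along the fingers, z is the direction in which the jaws open and shut, and the axes are right-handed (so a half turn about y gives the same grasp; the last joint's range is limited). The gripper opens to 95 mm and grips with 3 to 60 N. Pads are 20 mm wide; open, the fingers measure 119 mm over their backs; the gripper's body (75 mm by 180 mm) begins 59 mm behind the grasp point.
Start: joints at [1.007, 0.491, 1.559, -0, 1.092, -0.106], TCP at [0.276, 0.561, 0.215] pointing down, gripper open.
Joint ranges: [-3.1, 3.1], [-0.84, 2.19], [0.05, 2.79], [-1.13, 4.28], [0.06, 2.93], [-2.69, 2.69]. Speed limits (rad/s): [2.22, 2.22, 2.79, 3.14, 3.14, 3.14].

### API

Orientations are given as a rotation vector (axis times angle).
In Python, from station import bot, capture, calibration, outline_of gives the robot as it stands.
- The arm moves only by the tool drive_tool, never from a script. Its argument "deltas" is a list of rows, each a list of 7 numbers: the opening, from 0 (shut) to 1 (fully open), then the shift along the tool's x, y, z in cm, then the turn, a rotation vector about the tool's x, y, z in degrees. In form: [[gripper, dx, dy, dz, rx, ry, rz], ...]. A call has 1 to 20 rows; each row is the pose to reach, as a shift and turn from the pose measured when the call began, along the tool's axes at that moment; what a row does not reach only later rows make up. A row lasts 1/8 s, in which the tool goes at most 62.5 mm and 10.7 degrees, less where a joint would pass 70% of its speed; a pose out of reach is approached as far as the arm can. A call with a gripper value outside its range is refused whole. The fingers move at their own pace and stop on an object; "newtons" is the grip in N (left out, the last holds). Time passes only in rows, so rows that repeat a pose let the fingers close. It gives the time, the measured TCP pose, the force and the opening at its end, in the units of the state.
- bot.observe(): the state, without advancing time (a new reading comes with each control period).
- capture(name): name is "scene" or "side" or "wrist"; returns the picture (384x512x3 uint8, red, green, blue); there is no depth.
- calibration(name): a dict with "vfov" (degrees; the focal length in pixels is half the picture's height over the tangent of half this angle, whatever the lens; pixels are square), "cx", "cy" (the principal point, pixels), "camera_from_world" (4x4, takes a point from world to camera coordinates); the wrist camera has in their place "tool_from_camera" (4x4, takes a point from camera to tool coordinates, whose origin is the TCP and whose axes are the tool frame's). Camera axes: x right, y up, looking along -z (the intrinsics and any distortion apply to the point x, -y, -z); pixel columns grow to the right and rows downward; lengths in m; the calibration is good to about 2 mm. A picture is of the moment at which its call begins: read the wrist's pose just before it. calibration takes no time and is no camera call.
- bot.sign_off(): hands the job in, once; it reports no verdict.
Trained networks look in the newest picture that a camera, given by its name, has taken for a name from the list of things; names that differ only in an ending like _2 or _b are one class to them, and where a whole thing is asked for, a point or a joint stands for the part that bears it (a point fixed in the world has none). Each returns a list of dicts, best first, with "score" (0 to 1); they miss things now and then, are a little off and sometimes report something else, mostly with a low value. They report only what shows in the picture. A call takes as long as a camera call. They do not tell look-alikes from the thing itself.
- outline_of(camera, query): "mask" (384x512 bool, what is visible of it) and "point" ([column, row] in pixels, amid what is visible of it).
The state is a dict: "t": time; "joint_positions": joint angles; "dq": joint speeds; "effort": joint torques, N m; "position": TCP position; "ee_rot": TCP orientation; "contact_force": force on the tool from outside, world axes, zero at the start; "ft_torque": the same for the moment, N m; "opening": finger opening in m.
Only numpy, scipy, OpenCV 4.12 (cv2) and the standard library are available. Lean on these libraries where they do the work, as an engineer would, in place of code of your own. Each camera call takes 0.05 s, during which the arm holds its last target.

## Working session

There is one attempt and no reset: what is moved stays moved. The work goes in short steps, Python scripts to look and compute and a tool call to move; the robot and the scene stay as the last step left them, time stands still between calls to the robot, and variables do not carry over. Pictures are saved under pics/ and viewed, and the job is handed in when it is done.

Besides the shell and the picture viewer there is one more tool, called after ">>>" as name([rows], argument=value, ...), one row to a line, values as JSON. drive_tool: Moves the arm, as the interface text tells. Its arguments: {"type":"object","properties":{"deltas":{"type":"array"},"newtons":{"type":"number"}},"required":["deltas"]}

```bash
ls; mkdir -p pics; python3 - <<'E'
from station import bot,capture,calibration,outline_of
import cv2,numpy as np
print(bot.observe())
for n in("scene","side","wrist"):
    im=capture(n); cv2.imwrite(f"pics/{n}0.png",im[:,:,::-1]); print(n,calibration(n))
for n in("scene","side"):
    for q in("tea_box","narrow_flap","wide_flap","small_lid_edge"):
        for r in outline_of(n,q):
            m=r["mask"]; ys,xs=np.nonzero(m); print(n,q,r["score"],r["point"],m.sum(),xs.min(),xs.max(),ys.min(),ys.max())
E
```

```text
pics
{'t': 0.0, 'joint_positions': array([ 1.00741147e+00,  4.91559866e-01,  1.55944602e+00, -2.38363597e-05,
        1.09166989e+00, -1.05564901e-01]), 'dq': array([-0.00049212, -0.00116108, -0.00192602,  0.00083997,  0.00171905,
       -0.00184438]), 'effort': array([ 7.56976715e-04, -6.12636995e+01, -2.58191568e+01,  6.92080893e-02,
        4.81750583e-02, -1.70724948e-04]), 'position': array([0.27608504, 0.56045393, 0.21406273]), 'ee_rot': array([-1.54185503,  0.35930947, -0.35877847]), 'contact_force': array([-0.98675918, -0.62846819,  0.14379302]), 'ft_torque': array([ 0.02808443,  0.00698881, -0.04161307]), 'opening': 0.09493641084094961}
scene {'vfov': 57.66012794142502, 'cx': 251.9355595931555, 'cy': 193.66218294815403, 'camera_from_world': array([[-0.24222233,  0.97016263, -0.01062137,  0.04900005],
       [-0.53054681, -0.12328113,  0.83864286,  0.20651746],
       [ 0.81231055,  0.20877316,  0.54457813, -1.40471946],
       [ 0.        ,  0.        ,  0.        ,  1.        ]])}
side {'vfov': 42.05051438210758, 'cx': 250.41450988433513, 'cy': 185.1984908194457, 'camera_fr
[... 1073 characters left out ...]
71.1] 872 210 247 155 182
scene wide_flap 0.61 [263.6, 190.7] 490 253 271 157 219
scene small_lid_edge 0.6 [171.2, 179.0] 608 157 186 162 198
side tea_box 0.93 [240.7, 127.6] 1532 215 276 112 156
side tea_box 0.74 [212.8, 219.5] 3916 175 251 187 254
side tea_box 0.71 [261.2, 167.1] 3665 230 295 136 199
side narrow_flap 0.8 [203.7, 194.8] 283 180 232 189 204
side narrow_flap 0.63 [254.8, 135.1] 349 234 281 135 154
side narrow_flap 0.46 [242.5, 118.2] 118 221 259 113 121
side wide_flap 0.87 [249.7, 126.2] 863 220 276 114 136
side wide_flap 0.73 [264.9, 158.7] 1967 237 295 141 179
side wide_flap 0.67 [214.6, 212.5] 1745 179 251 193 229
side small_lid_edge 0.54 [287.5, 230.3] 307 277 293 199 252
```

```bash
python3 - <<'E'
import cv2
for n,(x,y,w,h) in {"scene":(140,120,300,180),"side":(150,90,170,180)}.items():
    im=cv2.imread(f"pics/{n}0.png"); s=min(800/w,600/h)
    cv2.imwrite(f"pics/{n}0c.png",cv2.resize(im[y:y+h,x:x+w],None,fx=s,fy=s,interpolation=cv2.INTER_CUBIC)[:600,:800]); print(s)
E
```

```text
2.6666666666666665
3.3333333333333335
```

View pics/scene0.png

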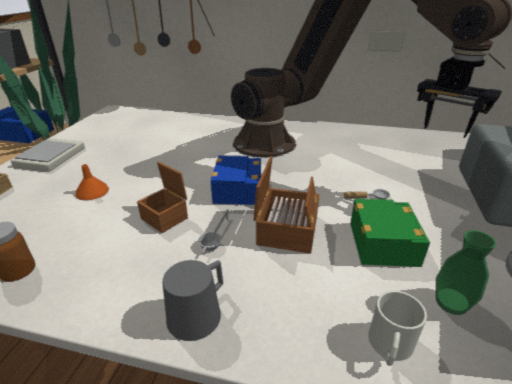

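View pics/side0.png

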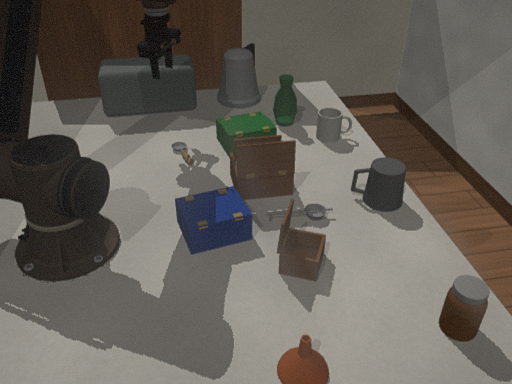

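View pics/wrist0.png

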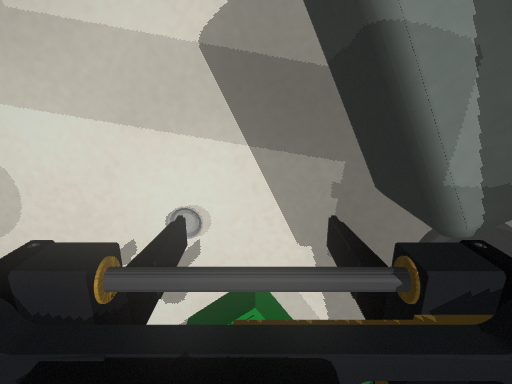

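View pics/scene0c.png

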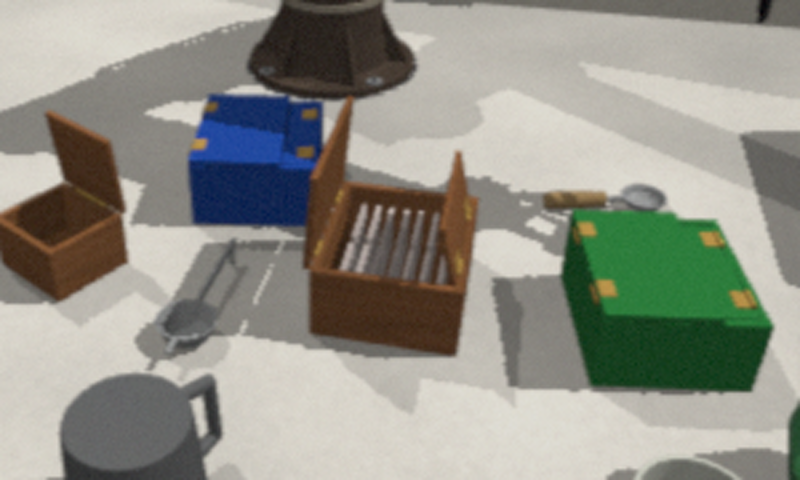

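View pics/side0c.png

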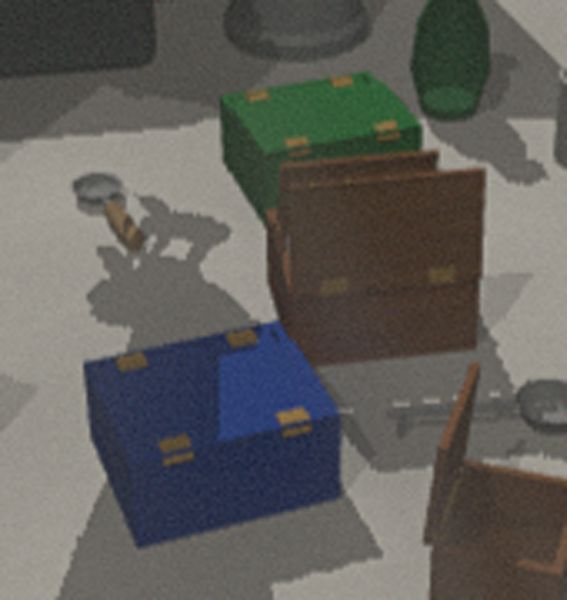

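The candidates are the brown box at scene (287,215) with two open flaps, the brown box at (163,205) with one lid, and the blue (238,180) and green (387,233) closed look-alikes. The first fits: it's wooden, the larger one, has sachets and two flaps. The wide, taller flap is on its left (world -y), and the narrow one is on its right. I'll fit its pose next.

```bash
cat > h.py <<'E'
import numpy as np,cv2
from station import calibration
from scipy.optimize import least_squares
C={n:calibration(n) for n in("scene","side")}
def proj(n,P,c=None):
    c=C[n]; M=c["camera_from_world"]; q=np.atleast_2d(P)@M[:3,:3].T+M[:3,3]
    f=192/np.tan(np.radians(c["vfov"]/2))
    return np.c_[c["cx"]+f*q[:,0]/-q[:,2], c["cy"]-f*q[:,1]/-q[:,2]]
def W(p,B):
    B=np.atleast_2d(B)/1000; c,s=np.cos(p[2]),np.sin(p[2])
    return np.c_[p[0]+c*B[:,0]-s*B[:,1],p[1]+s*B[:,0]+c*B[:,1],B[:,2]]
def wf(x,d,a,o=0): # wide: d along, o=1 outer
    return [x,-70+d*np.cos(a)-7*o*np.sin(a),75.5+d*np.sin(a)+7*o*np.cos(a)]
def nf(x,d,a,i=0): # i=1 inner
    return [x,62-d*np.cos(a)-6*i*np.sin(a),75+d*np.sin(a)-6*i*np.cos(a)]
def wire(p):
    an,aw=p[3],p[4]; L=[]
    for z in(0,75):
        b=[[80,70,z],[80,-70,z],[-80,-70,z],[-80,70,z]]; L.append(b+[b[0]])
    for x,y in((80,70),(80,-70),(-80,-70),(-80,70)): L.append([[x,y,0],[x,y,75]])
    for o in(0,1):
        L.append([wf(80,0,aw,o),wf(80,100,aw,o),wf(-80,100,aw,o),wf(-80,0,aw,o)])
        L.append([nf(70,0,an,o),nf(70,60,an,o),nf(-70,60,an,o),nf(-70,0,an,o)])
    return L
def overlay(n,im,p,box,s,out):
    x,y,w,h=box; c=cv2.resize(im[y:y+h,x:x+w],None,fx=s,fy=s,interpolation=cv2.INTER_CUBIC)
    for l in wire(p):
        q=((proj(n,W(p,l))-[x-.5,y-.5])*s).astype(int)
        cv2.polylines(c,[q.reshape(-1,1,2)],False,(0,255,255),1)
    cv2.imwrite(out,c)
E
cat > fit.py <<'E'
from h import *
def s(u,v): return "scene",[140+u/2.6667-.3,120+v/2.6667-.3]
def d(u,v): return "side",[150+u/3.3333-.3,90+v/3.3333-.3]
K=[(s(312,335),lambda p:[80,-70,0]),(s(455,353),lambda p:[80,70,0]),(s(467,292),lambda p:[80,70,75]),(s(310,270),lambda p:[80,-70,75]),
(s(352,98),lambda p:wf(-80,100,p[4],0)),(s(313,180),lambda p:wf(80,100,p[4],1)),
(s(458,153),lambda p:nf(-70,60,p[3],.5)),(s(478,200),lambda p:[-80,70,75]),
(d(281,188),lambda p:wf(-80,100,p[4],1)),(d(484,171),lambda p:wf(80,100,p[4],.8)),(d(476,347),lambda p:[80,-70,0]),(d(318,363),lambda p:[-80,-70,0]),
(d(281,163),lambda p:nf(-70,60,p[3],.5)),(d(437,152),lambda p:nf(70,60,p[3],.5))]
def r(p): return np.concatenate([proj(k[0][0],W(p,k[1](p)))[0]-k[0][1] for k in K])
f=least_squares(r,[.6,0,0,1.5,1.5],loss="soft_l1"); p=f.x; print(p); print(r(p).reshape(-1,2).round(1).tolist())
np.save("p.npy",p)
overlay("scene",cv2.imread("pics/scene0.png"),p,(235,140,100,120),5,"pics/ovs.png")
overlay("side",cv2.imread("pics/side0.png"),p,(220,120,90,90),6,"pics/ovd.png")
E
python3 fit.py
```

```text
[0.52606405 0.18166451 0.01305116 1.32868452 1.48873068]
[[-0.3, -0.8], [1.4, 0.7], [-0.4, -0.3], [0.3, 0.1], [0.7, -1.3], [-0.4, -1.4], [-0.1, -1.8], [0.4, -1.9], [3.4, -0.4], [1.3, -1.2], [0.7, 0.1], [-6.9, 1.6], [0.1, 0.5], [0.9, -0.7]]
```

View pics/ovs.png

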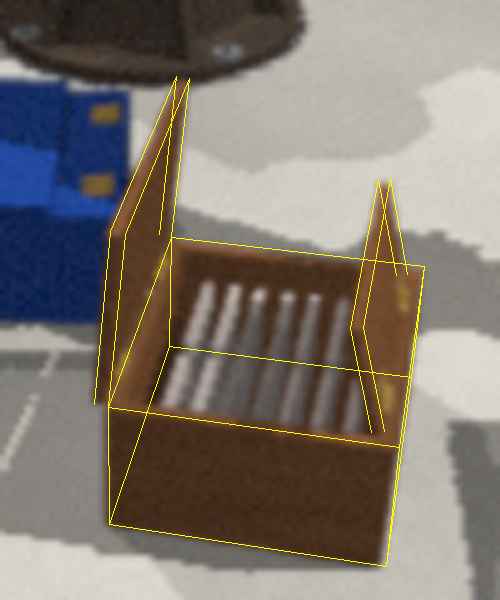

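View pics/ovd.png

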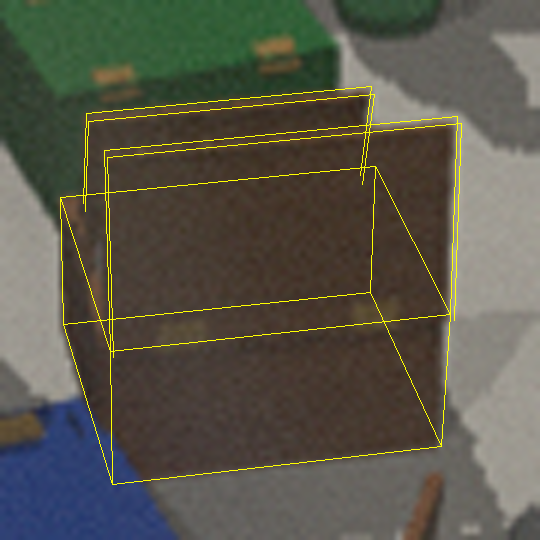

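The overlay matches to a few mm: box at about (0.526, 0.182), yaw 0.013, narrow flap at about 1.33 and wide at about 1.49 rad. The side-view corner that disagreed is hidden by the blue box. Next I'll work out the moves.

```bash
cat > mv.py <<'E'
from h import *
from station import bot
from scipy.spatial.transform import Rotation as R
def deltas(pts,yaw=None,sgn=None):
    p=np.load("p.npy"); o=bot.observe(); R0=R.from_rotvec(o["ee_rot"]).as_matrix(); t=o["position"]
    print("t",o["t"],"pos",t.round(4),"box",[round(v*1000,1) for v in tobox(p,t)],"F",o["contact_force"].round(2),"open",round(o["opening"],4))
    print(R0.round(2).tolist())
    X=np.array([np.cos(p[2]),np.sin(p[2]),0]); s=np.sign(R0[:,2]@X); z=X*s; y=np.array([0,0,-1.]); x=np.cross(y,z)
    T=np.c_[x,y,z]; rv=np.degrees(R.from_matrix(R0.T@T).as_rotvec()); print("turn",rv.round(1))
    for b in pts: print(b,(R0.T@(W(p,b)[0]-t)*100).round(2))
def tobox(p,t):
    c,s=np.cos(p[2]),np.sin(p[2]); d=t[:2]-p[:2]; return [c*d[0]+s*d[1],-s*d[0]+c*d[1],t[2]]
E
python3 - <<'E'
from mv import *
deltas([[0,140,190],[0,100,120],[0,100,115]])
# rough places of green/blue/small things on plane z=75
for n,px,z in(("scene",(387,225),.075),("scene",(238,170),.075),("scene",(172,175),.13),("scene",(163,205),.06)):
    c=C[n];f=192/np.tan(np.radians(c["vfov"]/2));M=c["camera_from_world"];o=-M[:3,:3].T@M[:3,3]
    d=M[:3,:3].T@np.array([(px[0]-c["cx"])/f,-(px[1]-c["cy"])/f,-1]);k=(z-o[2])/d[2];print(px,(o+k*d).round(3))
E
```

```text
t 0.55 pos [0.2762 0.5607 0.2146] box [np.float64(-244.9), np.float64(382.2), np.float64(214.6)] F [-0.68 -0.43 -0.05] open 0.0951
[[0.9, 0.0, 0.44], [-0.44, 0.0, 0.9], [-0.0, -1.0, 0.0]]
turn [-0. 63. -0.]
[0, 140, 190] [ 32.81   2.46 -10.48]
[0, 100, 120] [ 34.63   9.46 -14.04]
[0, 100, 115] [ 34.63   9.96 -14.04]
(387, 225) [0.551 0.419 0.075]
(238, 170) [ 0.372 -0.     0.075]
(172, 175) [ 0.533 -0.136  0.13 ]
(163, 205) [ 0.577 -0.152  0.06 ]
```

>>> drive_tool([
  [0, 5, 0, -2, 0, 0, 0],
  [0, 10, 0, -3, 0, 5, 0],
  [0, 15, 0, -5, 0, 15, 0],
  [0, 20, 0, -7, 0, 25, 0],
  [0, 25, 1, -8, 0, 35, 0],
  [0, 29, 2, -9.5, 0, 45, 0],
  [0, 32.8, 2.5, -10.5, 0, 55, 0],
  [0, 32.8, 2.5, -10.5, 0, 63, 0],
  [0, 32.8, 2.5, -10.5, 0, 63, 0],
  [0, 32.8, 2.5, -10.5, 0, 63, 0],
])

```text
t: 1.8
position: [0.5238, 0.3218, 0.1898]
ee_rot: [-1.217, 1.197, -1.197]
contact_force: [0.7, -0.1, 0.0]
opening: 0.0026
```

```bash
python3 - <<'E'
from mv import *
from station import capture
deltas([[0,100,125],[0,90,118]])
for n in("scene","side"): cv2.imwrite(f"pics/{n}1.png",capture(n)[:,:,::-1])
p=np.load("p.npy")
overlay("scene",cv2.imread("pics/scene1.png"),p,(210,60,150,200),3,"pics/ov1.png")
E
```

```text
t 1.8 pos [0.5238 0.3218 0.1898] box [np.float64(-0.5), np.float64(140.2), np.float64(189.8)] F [ 0.69 -0.09  0.05] open 0.0026
[[0.02, 0.0, 1.0], [-1.0, 0.0, 0.02], [-0.0, -1.0, 0.0]]
turn [-0.   0.2 -0. ]
[0, 100, 125] [4.02 6.48 0.03]
[0, 90, 118] [5.02 7.18 0.03]
```

View pics/ov1.png

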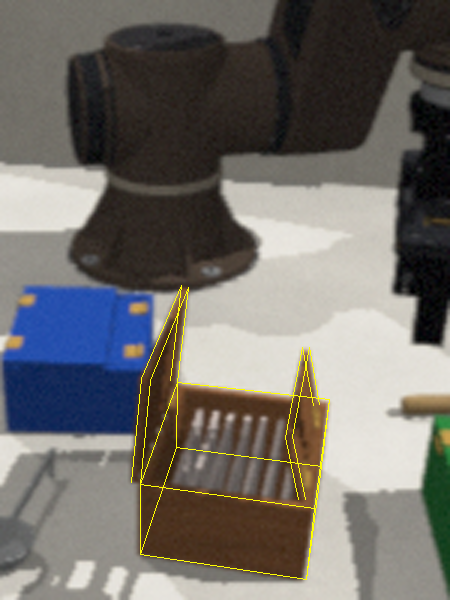

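>>> drive_tool([
  [0, 2, 3.5, 0, 0, 0, 0],
  [0, 4, 7.1, 0, 0, 0, 0],
  [0, 5.5, 7.1, 0, 0, 0, 0],
  [0, 6.7, 7.1, 0, 0, 0, 0],
  [0, 7.9, 7.1, 0, 0, 0, 0],
  [0, 8.8, 7.5, 0, 0, 0, 0],
  [0, 9.6, 8.0, 0, 0, 0, 0],
  [0, 10.2, 8.6, 0, 0, 0, 0],
  [0, 10.8, 9.3, 0, 0, 0, 0],
  [0, 11.0, 9.9, 0, 0, 0, 0],
  [0, 11.2, 10.6, 0, 0, 0, 0],
  [0, 11.3, 11.0, 0, 0, 0, 0],
  [0, 11.3, 11.0, 0, 0, 0, 0],
])

```text
t: 3.52
position: [0.5253, 0.209, 0.0793]
ee_rot: [-1.217, 1.198, -1.197]
contact_force: [-0.2, -0.5, 0.6]
opening: 0.0004
```

```bash
python3 - <<'E'
from mv import *
from station import capture
deltas([[0,27,75]])
for n in("scene","side"): cv2.imwrite(f"pics/{n}2.png",capture(n)[:,:,::-1])
p=np.load("p.npy"); p[3]=0.1
overlay("scene",cv2.imread("pics/scene2.png"),p,(235,140,100,120),5,"pics/ov2.png")
E
```

```text
t 3.525 pos [0.5253 0.209  0.0793] box [np.float64(-0.4), np.float64(27.3), np.float64(79.3)] F [-0.24 -0.55  0.63] open 0.0004
[[0.02, -0.0, 1.0], [-1.0, -0.0, 0.02], [0.0, -1.0, -0.0]]
turn [0.  0.2 0. ]
[0, 27, 75] [0.03 0.43 0.04]
```

View pics/ov2.png

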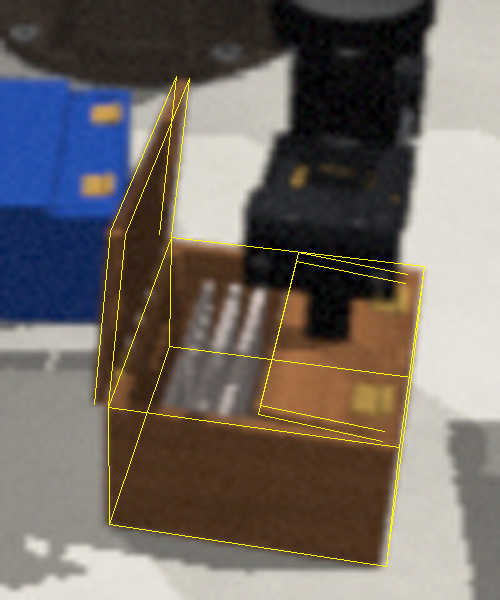

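The narrow flap is nearly down and the wide flap hasn't moved. I'll press the last few mm.

>>> drive_tool([
  [0, 0, 0.2, 0, 0, 0, 0],
  [0, 0, 0.4, 0, 0, 0, 0],
  [0, 0, 0.5, 0, 0, 0, 0],
  [0, 0, 0.5, 0, 0, 0, 0],
  [0, 0, 0.5, 0, 0, 0, 0],
])

```text
t: 4.25
position: [0.5256, 0.209, 0.0752]
ee_rot: [-1.216, 1.197, -1.197]
contact_force: [-0.5, -0.9, 7.5]
opening: 0.0006
```

>>> drive_tool([
  [0, 0, -1, 0, 0, 0, 0],
  [0, 0, -4, 0, 0, 0, 0],
  [0, 0, -9, 0, 0, 0, 0],
  [0, 0, -15, 0, 0, 0, 0],
  [0, 4, -15, 0, 0, 0, 0],
  [0, 9.5, -15, 0, 0, 0, 0],
  [0, 14.5, -15, 0, 0, 0, 0],
  [0, 15.5, -15, 0, 0, 0, 0],
  [0, 15.5, -15, 0, 0, 0, 0],
])

```text
t: 5.38
position: [0.5281, 0.0538, 0.2255]
ee_rot: [-1.216, 1.198, -1.198]
contact_force: [0.5, -0.4, 0.5]
opening: 0.0002
```

```bash
python3 - <<'E'
from mv import *
from station import capture
deltas([[0,-110,155]])
for n in("scene","side"): cv2.imwrite(f"pics/{n}3.png",capture(n)[:,:,::-1])
p=np.load("p.npy"); p[3]=0.0
overlay("scene",cv2.imread("pics/scene3.png"),p,(235,140,100,120),5,"pics/ov3.png")
overlay("side",cv2.imread("pics/side3.png"),p,(210,90,100,120),5,"pics/ov3d.png")
E
```

```text
t 5.375 pos [0.5281 0.0538 0.2255] box [np.float64(0.3), np.float64(-127.9), np.float64(225.5)] F [ 0.51 -0.39  0.52] open 0.0002
[[0.02, 0.0, 1.0], [-1.0, 0.0, 0.02], [-0.0, -1.0, 0.0]]
turn [-0.   0.1 -0. ]
[0, -110, 155] [-1.78  7.05 -0.03]
```

View pics/ov3.png

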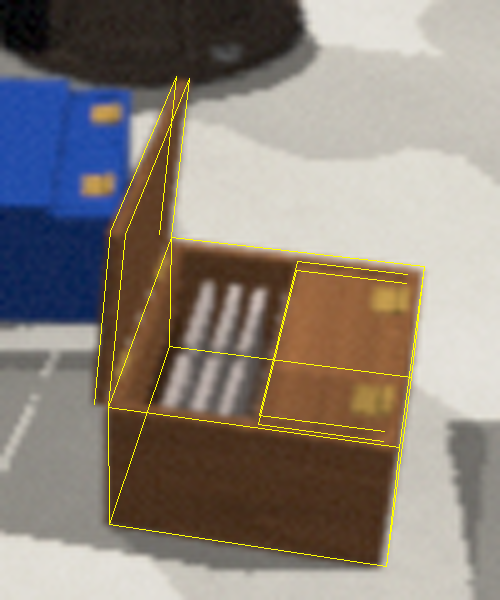

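View pics/ov3d.png

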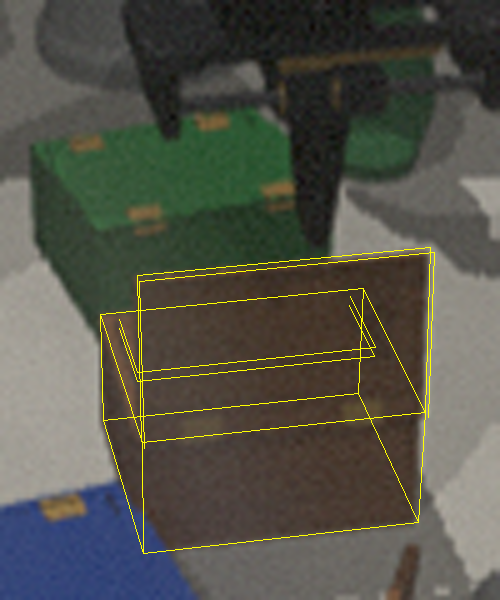

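The narrow flap is flat and the wide flap still upright. Now I'll push the wide flap over along its arc.

>>> drive_tool([
  [0, 0, 3.5, 0, 0, 0, 0],
  [0, 1.8, 7.4, 0, 0, 0, 0],
  [0, 3.3, 7.4, 0, 0, 0, 0],
  [0, 4.7, 7.4, 0, 0, 0, 0],
  [0, 6.1, 7.6, 0, 0, 0, 0],
  [0, 7.6, 8.0, 0, 0, 0, 0],
  [0, 8.9, 8.7, 0, 0, 0, 0],
  [0, 10.1, 9.6, 0, 0, 0, 0],
  [0, 11.0, 10.8, 0, 0, 0, 0],
  [0, 11.6, 11.8, 0, 0, 0, 0],
  [0, 12.0, 12.8, 0, 0, 0, 0],
  [0, 12.2, 13.5, 0, 0, 0, 0],
  [0, 12.3, 14.0, 0, 0, 0, 0],
  [0, 12.3, 14.0, 0, 0, 0, 0],
])

```text
t: 7.22
position: [0.5302, -0.0679, 0.0851]
ee_rot: [-1.217, 1.197, -1.196]
contact_force: [0.9, 0.1, 0.3]
opening: 0.0005
```

I got a sign wrong: tool +x is box -y, so the arm went towards the small box and away from the flap. The forces read about zero. I'll check for damage before moving again.

```bash
python3 - <<'E'
from mv import *
from station import capture
deltas([[0,-110,225]])
for n in("scene","side"): cv2.imwrite(f"pics/{n}4.png",capture(n)[:,:,::-1])
a=cv2.imread("pics/scene4.png")[130:270,130:340]; b=cv2.imread("pics/scene0.png")[130:270,130:340]
cv2.imwrite("pics/cmp4.png",cv2.resize(np.vstack([b,a]),None,fx=2.1,fy=2.1,interpolation=cv2.INTER_CUBIC))
a=cv2.imread("pics/side4.png")[100:290,160:340]; b=cv2.imread("pics/side0.png")[100:290,160:340]
cv2.imwrite("pics/cmp4d.png",cv2.resize(np.hstack([b,a]),None,fx=2.2,fy=2.2,interpolation=cv2.INTER_CUBIC))
E
```

```text
t 7.225 pos [ 0.5302 -0.0679  0.0851] box [np.float64(0.8), np.float64(-249.6), np.float64(85.1)] F [0.87 0.11 0.29] open 0.0005
[[0.02, 0.0, 1.0], [-1.0, 0.0, 0.02], [-0.0, -1.0, 0.0]]
turn [-0.   0.2 -0. ]
[0, -110, 225] [-13.96 -13.99  -0.02]
```

View pics/cmp4.png

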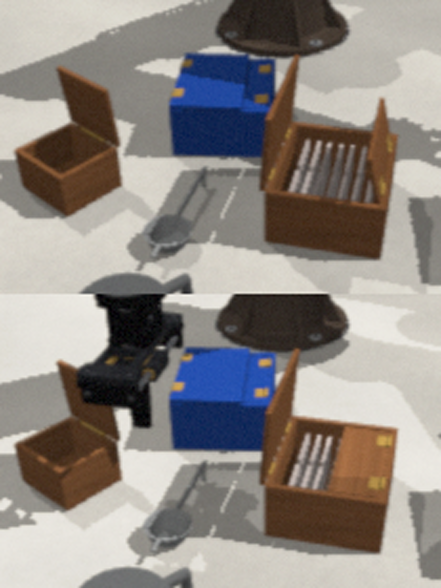

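View pics/cmp4d.png

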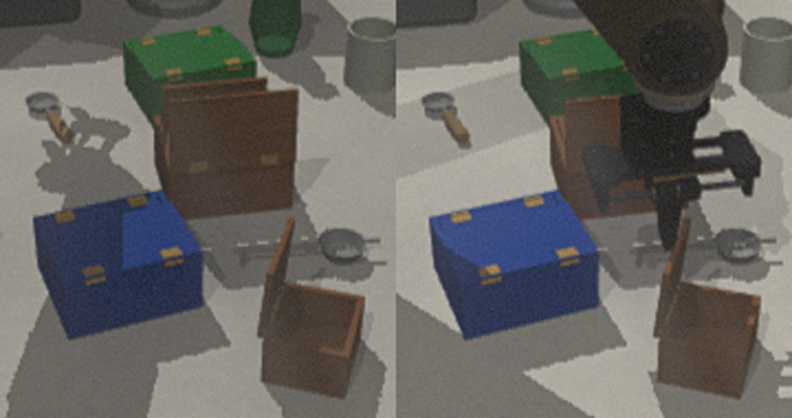

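The small lid hasn't moved: its corner is at (292,222) before and (291,222) now in the side crop, and there was no contact force. I'll go straight up, then back beside the wide flap.

>>> drive_tool([
  [0, 0, -4, 0, 0, 0, 0],
  [0, 0, -9, 0, 0, 0, 0],
  [0, 0, -14, 0, 0, 0, 0],
  [0, -4, -14, 0, 0, 0, 0],
  [0, -9, -14, 0, 0, 0, 0],
  [0, -12, -14, 0, 0, 0, 0],
  [0, -13, -14, 0, 0, 0, 0],
  [0, -13, -14, 0, 0, 0, 0],
])

```text
t: 8.32
position: [0.528, 0.0621, 0.2257]
ee_rot: [-1.217, 1.195, -1.196]
contact_force: [0.2, 0.1, 0.3]
opening: 0.0003
```

```bash
python3 - <<'E'
from mv import *
deltas([[0,-110,151],[0,-95,151],[0,-81,151],[0,-67,149.6],[0,-52,145.5],[0,-39,138.6],[0,-27,129],[0,-18,117.6],[0,-12,107.8],[0,-8,97.3],[0,-6,90],[0,-5,84]])
E
```

```text
t 8.325 pos [0.528  0.0621 0.2257] box [np.float64(0.3), np.float64(-119.6), np.float64(225.7)] F [0.18 0.14 0.31] open 0.0003
[[0.02, 0.0, 1.0], [-1.0, 0.0, 0.02], [-0.0, -1.0, 0.0]]
turn [-0.1  0.3 -0. ]
[0, -110, 151] [-0.96  7.47 -0.04]
[0, -95, 151] [-2.46  7.47 -0.03]
[0, -81, 151] [-3.86  7.47 -0.02]
[0, -67, 149.6] [-5.26  7.61 -0.02]
[0, -52, 145.5] [-6.76  8.02 -0.01]
[0, -39, 138.6] [-8.06  8.71 -0.  ]
[0, -27, 129] [-9.26  9.67  0.  ]
[0, -18, 117.6] [-1.016e+01  1.081e+01  1.000e-02]
[0, -12, 107.8] [-1.076e+01  1.179e+01  1.000e-02]
[0, -8, 97.3] [-1.116e+01  1.284e+01  1.000e-02]
[0, -6, 90] [-1.136e+01  1.357e+01  1.000e-02]
[0, -5, 84] [-1.146e+01  1.417e+01  1.000e-02]
```

>>> drive_tool([
  [0, 0, 4, 0, 0, 0, 0],
  [0, 0, 7.5, 0, 0, 0, 0],
  [0, -1.0, 7.5, 0, 0, 0, 0],
  [0, -2.5, 7.5, 0, 0, 0, 0],
  [0, -3.9, 7.5, 0, 0, 0, 0],
  [0, -5.3, 7.6, 0, 0, 0, 0],
  [0, -6.8, 8.0, 0, 0, 0, 0],
  [0, -8.1, 8.7, 0, 0, 0, 0],
  [0, -9.3, 9.7, 0, 0, 0, 0],
  [0, -10.2, 10.8, 0, 0, 0, 0],
  [0, -10.8, 11.8, 0, 0, 0, 0],
  [0, -11.2, 12.8, 0, 0, 0, 0],
  [0, -11.4, 13.6, 0, 0, 0, 0],
  [0, -11.5, 14.1, 0, 0, 0, 0],
  [0, -11.5, 14.3, 0, 0, 0, 0],
  [0, -11.5, 14.3, 0, 0, 0, 0],
])

```text
t: 10.32
position: [0.5261, 0.177, 0.0829]
ee_rot: [-1.217, 1.195, -1.196]
contact_force: [-0.3, 0.1, 0.6]
opening: 0.0004
```

```bash
python3 - <<'E'
from mv import *
from station import capture
deltas([])
for n in("scene","side"): cv2.imwrite(f"pics/{n}5.png",capture(n)[:,:,::-1])
p=np.load("p.npy"); p[3]=0.0;p[4]=0
overlay("scene",cv2.imread("pics/scene5.png"),p,(235,140,100,120),5,"pics/ov5.png")
E
```

```text
t 10.325 pos [0.5261 0.177  0.0829] box [np.float64(-0.1), np.float64(-4.7), np.float64(82.9)] F [-0.29  0.14  0.61] open 0.0004
[[0.02, 0.0, 1.0], [-1.0, 0.0, 0.02], [-0.0, -1.0, 0.0]]
turn [-0.1  0.3 -0. ]
```

View pics/ov5.png

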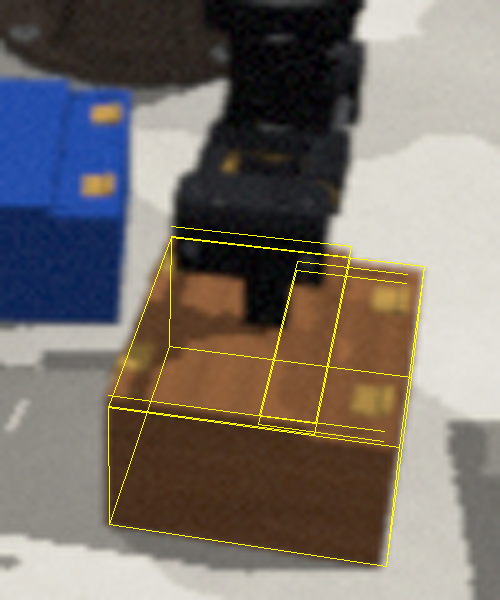

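The wide flap is down. I'll press lightly to seat it.

>>> drive_tool([
  [0, 0, 0.15, 0, 0, 0, 0],
  [0, 0, 0.2, 0, 0, 0, 0],
  [0, 0, 0.2, 0, 0, 0, 0],
  [0, 0, 0.2, 0, 0, 0, 0],
])

```text
t: 10.92
position: [0.5262, 0.1771, 0.0825]
ee_rot: [-1.215, 1.194, -1.197]
contact_force: [-5.9, -0.6, 20.0]
opening: 0.0004
```

Seated at z = 82.5 mm with 20 N. I'll lift straight off.

>>> drive_tool([
  [0, 0, 0, 0, 0, 0, 0],
  [0, 0, -1, 0, 0, 0, 0],
  [0, 0, -4, 0, 0, 0, 0],
  [0, 0, -10, 0, 0, 0, 0],
  [0, 0, -15, 0, 0, 0, 0],
  [0, -5, -17, 0, 0, 0, 0],
  [0, -10, -17, 0, 0, 0, 0],
  [0, -15, -17, 0, 0, 0, 0],
  [0, -15, -17, 0, 0, 0, 0],
  [0, -15, -17, 0, 0, 0, 0],
])

```text
t: 12.18
position: [0.5229, 0.3265, 0.2525]
ee_rot: [-1.216, 1.194, -1.197]
contact_force: [-0.4, 0.1, -0.0]
opening: 0.0007
```

```bash
python3 - <<'E'
from mv import *
from station import capture
deltas([])
for n in("scene","side"): cv2.imwrite(f"pics/{n}6.png",capture(n)[:,:,::-1])
p=np.load("p.npy"); p[3]=0.0;p[4]=0
overlay("scene",cv2.imread("pics/scene6.png"),p,(235,140,100,120),5,"pics/ov6.png")
overlay("side",cv2.imread("pics/side6.png"),p,(220,120,100,140),4,"pics/ov6d.png")
E
```

```text
t 12.175 pos [0.5229 0.3265 0.2525] box [np.float64(-1.3), np.float64(144.9), np.float64(252.5)] F [-0.39  0.11 -0.03] open 0.0007
[[0.02, 0.0, 1.0], [-1.0, 0.0, 0.02], [-0.0, -1.0, 0.0]]
turn [-0.1  0.3 -0. ]
```

View pics/ov6.png

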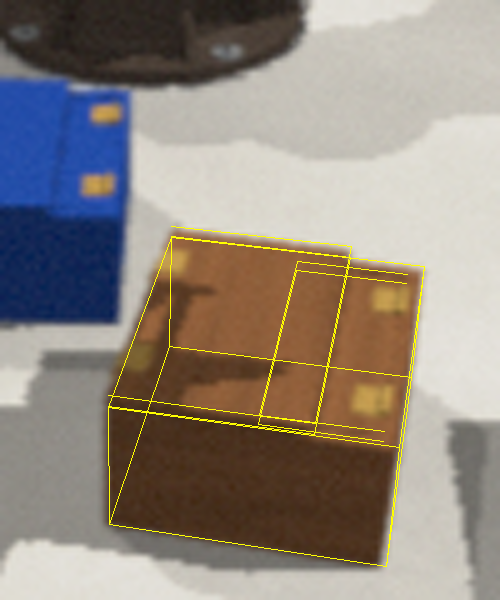

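View pics/ov6d.png

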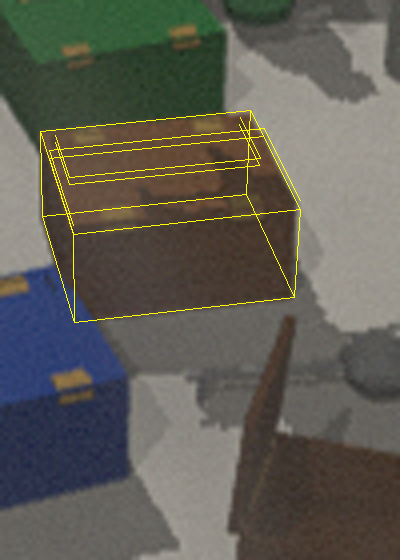

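Both flaps lie flat on the zero-angle wireframe, the small lid still stands in place, and the arm is clear with no contact force. I'll hand in now.

```bash
python3 -c "
from station import bot
print(bot.sign_off())"
```

```text
the job is handed in; nothing more can be done
None
```

The tea box is closed. I folded the narrow flap flat into the mouth while the wide flap still stood at about 1.49 rad, then folded the wide flap down over it. I handed in at about 12.3 s of the 42 s allowed; the hand-in gave no verdict.

- **Flaps:** in the last scene picture both lie on the zero-angle outline, and the side picture agrees. The fingertip stopped at z = 75.2 mm on the narrow flap and 82.5 mm on the wide one, which are the closed heights.
- **Arm:** it ended 17 cm above the box and off to its side, with about 0 N of contact force.
- **One mistake:** I moved the wrong way along the tool's x axis once, which took the gripper towards the smaller box. It seems to have touched nothing: the force reading at the end of that move was under 1 N, and pictures taken before and after put the small lid within a pixel of where it was.
- **One disagreement:** one corner I picked in the side picture was about 7 pixels off the fitted box, because the blue box hides it. The other points agreed to within about 3.5 pixels, most within 2.

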